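Start and drive home the filler plug of a mixer gearbox

ROBOT

A 6-joint arm with a two-finger parallel gripper is mounted at the origin on the work surface. World frame = base frame: x ahead of the robot, y to its left, z up, the work surface at z = 0. Lengths are in m, angles in degrees, forces in N, time in s.
With the tool pointing down it reaches from about 0.375 to 0.925 m from the base axis. Payload 5.7 kg.
Tool frame: the origin (TCP) lies between the finger pads; the fingertips stand 8 mm ahead of it and the grasp point (between the pads) lies 11 mm behind it (env.tip_extent is the distance from the TCP to the fingertips, in m); z points along the fingers, y is the direction in which the jaws open and shut (so a half turn about z gives the same grasp; the last joint's range is limited). The gripper opens to 88 mm and grips with 3 to 60 N. Pads are 20 mm wide; open, the fingers measure 115 mm over their backs; the gripper's body (75 mm by 178 mm) begins 61 mm behind the grasp point.
Start: joints at [-73.574, 20.558, 86.54, -0, 72.909, -6.595], TCP at [0.235, -0.552, 0.231] pointing down, gripper open.
Joint ranges: [-170.27, 170.27], [-57.76, 135], [12.27, 136.19], [-55.21, 235.2], [11.17, 155.16], [-170.74, 170.74]. Speed limits (degrees/s): [136.94, 136.94, 180, 180, 180, 180].

INTERFACE

Orientations are given as [roll, pitch, yaw] about the fixed x, y, z axes, in that order (R = Rz(yaw) Ry(pitch) Rx(roll)).
In Python, from workcell import env, sensors, get_image, nets gives the robot as it stands. The module is installed in compiled form; this text tells all that it offers. Calls block until the motion is done:
- env.move_ptp(position, orientation): joint-space move of the TCP to a pose.
- env.servo_line(position, frame=None, max_speed=0.15, f_stop=None): straight line of the TCP; frame=None keeps the orientation; max_speed is the mean speed in m/s. With f_stop (N) it stops when the force on the tool has changed by that much, and returns True; else False.
- env.move_j(angles): joint-space move.
- env.let_go() and env.clamp(force=None): open the fingers fully, or close them until they stop; force is the grip in N (None keeps the last).
- env.dwell(seconds).
- env.inverse_kinematics(position, orientation): joint angles nearest the present ones, or None.
- sensors.sense(): the state.
- get_image(name): name is "side" or "top" or "wrist"; returns a dict with "image" (384x512x3 uint8, red, green, blue), "mtx" (3x3 intrinsics, pixels), "rvec" (rotation vector, rad) and "tvec" (3), from world to camera coordinates, as OpenCV has them. Camera axes: x right, y down, z forward; pixel columns grow to the right and rows downward; lengths in m; the calibration is good to about 2 mm. The wrist camera is an equidistant fisheye: a pixel r from the principal point sees the ray r / f radians off the axis. A picture is of the moment at which its call begins. There is no depth.
A pose or a line that the arm cannot do raises env.PlanningError and nothing moves.
- env.hand_in(): hands the job in, once; it reports no verdict.
Trained networks look in a picture, given as the dict that the camera call returned (one of the last four; its "shot" number tells which), for a name from the list of things; names that differ only in an ending like _2 or _b are one class to them, and where a whole thing is asked for, a point or a joint stands for the part that bears it (a point fixed in the world has none). Each returns a list of dicts, best first, with "conf" (0 to 1); they miss things now and then, are a little off and sometimes report something else, mostly with a low value. They report only what shows in the picture. A call takes as long as a camera call. They do not tell look-alikes from the thing itself.
- nets.spot_in(picture, query): "rect" ([left, top, width, height] in pixels, round what is visible of it).
The state is a dict: "time_s": time; "q": joint angles; "qvel": joint speeds; "effort": joint torques, N m; "position": TCP position; "orientation": TCP orientation; "wrist_force": force on the tool from outside, world axes, zero at the start; "ft_torque": the same for the moment, N m; "width": finger opening in m.
Only numpy, scipy, OpenCV 4.12 (cv2) and the standard library are available. Lean on these libraries where they do the work, as an engineer would, in place of code of your own. Each camera call takes 0.05 s, during which the arm holds its last target.

TASK

Two mixer gearboxes stand on the bakery bench; on one, the T-handled filler plug still sits high, resting on top of its collar and not yet in the thread. Turn that plug backward (counterclockwise seen from above) without forcing it down until its thread start drops in, then turn it forward (clockwise) up to its stop so that it is fully home, and let go of it. Do not touch the other gearbox or its plug.

Things in the scene. Friction and masses are not known exactly. Their poses are not given: they have to be found in the camera images.
- plug: Loose steel T-plug, 250 g, upright. Origin: centre of its handle bar, 56 (x) x 14 (y) x 20 mm tall. Below: 16 mm neck, 24 mm shank, tip at -78 mm; a cross pin 6 mm thick, 42 mm long, lies parallel to the bar at -46 mm: its ends are the thread. Half a turn makes no difference. Origin height over bench: 134 mm on the rim, 120 dropped into the thread start (by its weight, if lowered or let go), 117 home.
- gearbox: The plug's gearbox: cream casting fixed to the bench, 150 (x) x 110 (y) x 66 mm high, shaft stub on its -x end. Origin on the bench under the bore's centre, z up. The plug is home when its bar lies along this x axis, at a solid stop; the thread start is 75 degrees counterclockwise (from above) of that. At first the bar is 15 to 40 degrees counterclockwise of home: turn back 35 to 60 degrees.
- collar (a point): Centre of the steel collar's top, on the bore's axis, 85 mm over the bench. Collar 62 mm across, bore 27 mm. Two opposite rim notches, 14 mm wide, are the thread starts; the pin drops in within 10 degrees either side. A post 8 mm high just counterclockwise of each stops turning further back. Once dropped the pin runs clockwise under the rim, sinking 3 mm. The bar stays 22 mm or more above the rim.
- twin: The other gearbox, alike and fixed, its own T-plug already home (bar centre 117 mm over the bench, 17 mm lower than the raised one). It may stand to the left or the right of the robot's x axis. Not to be touched. Origin on the bench under its bore.
There are look-alikes about, which are no part of the job. Leave any blue or yellow look-alike of the plug alone.

How it is judged:
By the outcome, as a careful person would: the job done as asked, in the order asked, and still so for the second after the job is handed in, with the robot touching nothing.
It also fails if it takes over 40 s, if anything falls off the work surface, if the arm or the gripper's body presses on something with over 40 N, if the wrist force passes 120 N, or if a joint passes its speed limit or range.

## Working session

There is one attempt and no reset: what is moved stays moved. The work goes in short steps, each a Python script; the robot and the scene stay as the last script left them, time stands still between calls to the robot, and variables do not carry over. Pictures are saved under pics/ and viewed, and the job is handed in when it is done.

```bash
mkdir -p pics
python3 - <<'E'
from workcell import env, sensors, get_image, nets
import cv2,pickle
for n in ["top","side","wrist"]:
    p=get_image(n); cv2.imwrite(f"pics/{n}0.png",p["image"][:,:,::-1]); pickle.dump(p,open(f"pics/{n}0.pkl","wb"))
    print(n,p["mtx"].tolist(),p["rvec"],p["tvec"])
    for q in ["plug","gearbox"]:
        print(q,[(d["rect"],round(d["conf"],2)) for d in nets.spot_in(p,q)])
print(sensors.sense())
E
```

```text
top [[363.5051096875275, 0.0, 257.11211095651606], [0.0, 363.5051096875275, 191.59960576209394], [0.0, 0.0, 1.0]] [ 2.16069362 -2.19956003  0.19332557] [-0.05699157  0.53561628  0.72314617]
plug [([320.8, 162.2, 28.3, 24.0], 0.79), ([367.1, 138.8, 31.4, 26.2], 0.63)]
gearbox [([287.7, 147.7, 70.6, 71.8], 0.56)]
side [[456.9757570717198, 0.0, 252.5511710480873], [0.0, 456.9757570717198, 193.45023088893748], [0.0, 0.0, 1.0]] [ 0.52996069 -2.49503969  1.4221574 ] [0.43228783 0.22636259 0.84700726]
plug [([246.3, 151.5, 22.9, 24.6], 0.78), ([322.8, 161.8, 20.9, 32.0], 0.62)]
gearbox [([223.1, 169.7, 68.8, 44.3], 0.57)]
wrist [[297.3186396354542, 0.0, 251.08909004536935], [0.0, 297.3186396354542, 186.8979846062485], [0.0, 0.0, 1.0]] [-2.4114234   1.59731133  0.23264873] [-0.6003778  -0.03303371  0.39226321]
plug []
gearbox []
{'time_s': 0.45, 'q': array([-7.35718918e+01,  2.05636315e+01,  8.65463412e+01,  2.20887844e-04,
        7.29107006e+01, -6.59652655e+00]), 'qvel': array([-0.1007615 , -0.12286456, -0.13218784,  0.04358366, -0.07154708,
        0.04701468]), 'effort': array([-9.58386372e-04, -5.14830709e+01, -2.70800847e+01,  6.73567015e-02,
        2.70939799e-02, -5.13397674e-05]), 'position': array([ 0.23461966, -0.5520982 ,  0.23051612]), 'orientation': array([-1.79979488e+02, -2.58460469e-03,  2.30245693e+01]), 'wrist_force': array([-0.44679051, -0.65105958,  0.18215927]), 'ft_torque': array([ 0.03445836,  0.01057443, -0.00250265]), 'width': 0.08803367953307464}
```

View pics/top0.png

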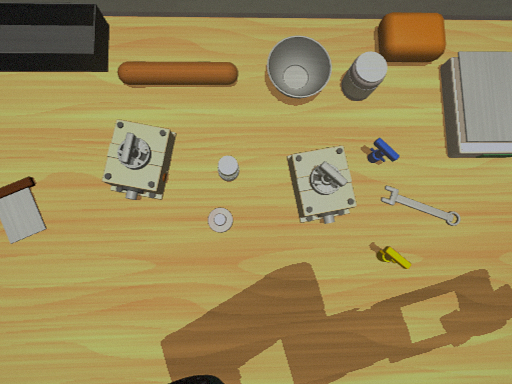

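View pics/side0.png

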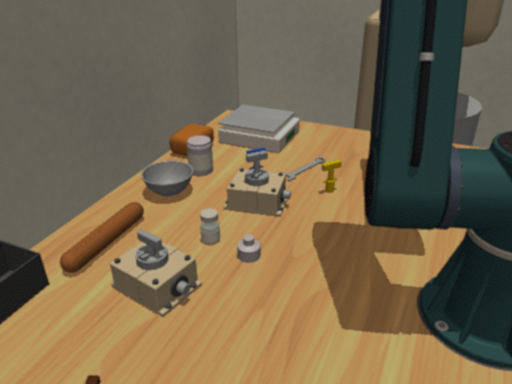

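View pics/wrist0.png

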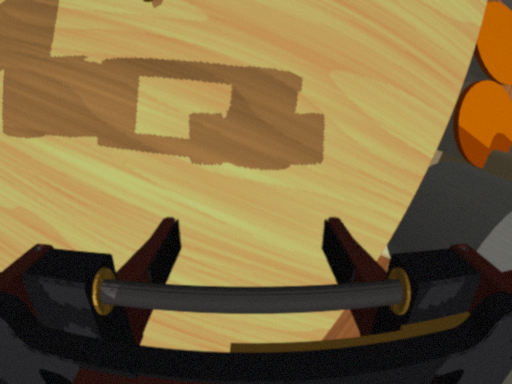

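Run:
```python
import cv2
a=cv2.imread("pics/top0.png")[110:240,270:430]; b=cv2.imread("pics/side0.png")[130:230,210:390]
cv2.imwrite("pics/topc.png",cv2.resize(a,None,fx=4.5,fy=4.5,interpolation=cv2.INTER_CUBIC))
cv2.imwrite("pics/sidec.png",cv2.resize(b,None,fx=4.4,fy=4.4,interpolation=cv2.INTER_CUBIC))
```

```text
(no output)
```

View pics/topc.png

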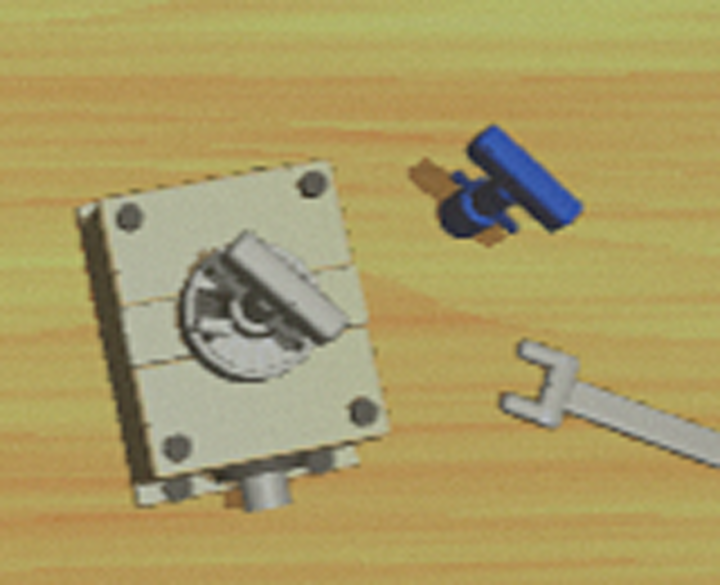

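View pics/sidec.png

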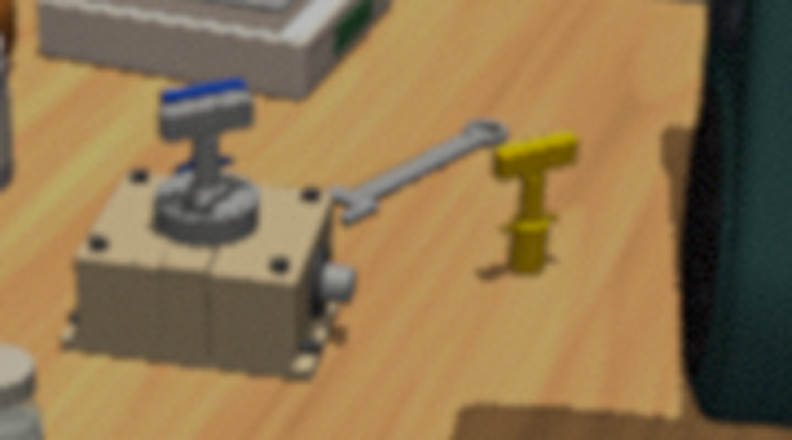

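The top image shows two silver candidates. One is the right gearbox, with its bar at about (330,172), turned off the casting axis and standing high in the side image at (256,160). The other is the left twin, at (130,150), with its bar along the casting and low. The look-alikes are the blue plug at (380,152) and the yellow one at (395,257). I choose the right gearbox and measure it next.

```bash
cat > h.py <<'E'
import numpy as np,cv2
def backproj(p,uv,z,fish=False):
    R=cv2.Rodrigues(np.array(p["rvec"]))[0];t=np.array(p["tvec"]).ravel();K=np.array(p["mtx"])
    uv=np.atleast_2d(uv).astype(float);out=[]
    for u,v in uv:
        x=(u-K[0,2])/K[0,0];y=(v-K[1,2])/K[1,1]
        if fish:
            r=np.hypot(x,y);d=np.array([x/r*np.sin(r),y/r*np.sin(r),np.cos(r)]) if r>1e-9 else np.array([0,0,1.])
        else:d=np.array([x,y,1])
        c=-R.T@t;w=R.T@d;out.append(c+w*(z-c[2])/w[2])
    return np.array(out)
def proj(p,X,fish=False):
    R=cv2.Rodrigues(np.array(p["rvec"]))[0];t=np.array(p["tvec"]).ravel();K=np.array(p["mtx"])
    C=np.atleast_2d(X)@R.T+t
    if fish:
        h=np.hypot(C[:,0],C[:,1]);th=np.arctan2(h,C[:,2]);s=th/np.maximum(h,1e-9)
        x,y=C[:,0]*s,C[:,1]*s
    else:x,y=C[:,0]/C[:,2],C[:,1]/C[:,2]
    return np.c_[x*K[0,0]+K[0,2],y*K[1,1]+K[1,2]]
E
python3 - <<'E'
from h import *;import pickle
p=pickle.load(open("pics/top0.pkl","rb"));s=pickle.load(open("pics/side0.pkl","rb"))
f=lambda c:np.array(c)/4.5+[270,110]-0.4
g=backproj(p,f([(100,207),(328,160),(390,432),(155,478)]),.066)
print(g,g.mean(0));
for i in range(4):
    d=g[(i+1)%4]-g[i];print(np.linalg.norm(d),np.degrees(np.arctan2(d[1],d[0])))
b=backproj(p,f([(245,230),(350,322),(328,342),(228,252)]),.144);print(b,b.mean(0))
for i in range(4):
    d=b[(i+1)%4]-b[i];print(np.linalg.norm(d),np.degrees(np.arctan2(d[1],d[0])))
# collar at z .085
print("collar",backproj(p,f([(250,314)]),.085))
print("side proj of bar", proj(s,[list(b.mean(0)[:2])+[.144],list(b.mean(0)[:2])+[.127]]))
E
```

```text
[[ 0.60348247 -0.13721308  0.066     ]
 [ 0.62442702 -0.24289658  0.066     ]
 [ 0.4992254  -0.26472265  0.066     ]
 [ 0.48052042 -0.15771189  0.066     ]] [ 0.55191383 -0.20063605  0.066     ]
0.10773892579223254 -78.79027335805253
0.12708981609807382 -170.1111533453977
0.10863323201358535 99.91486682809406
0.12465900567733076 9.464648427177258
[[ 0.57572632 -0.18397533  0.144     ]
 [ 0.53752148 -0.2250758   0.144     ]
 [ 0.52950798 -0.21567608  0.144     ]
 [ 0.56675112 -0.1766359   0.144     ]] [ 0.55237673 -0.20034078  0.144     ]
0.05611469570307188 -132.90891907039546
0.012351962852210576 130.44841214075905
0.053955419567690135 46.349486372829524
0.011594021355120067 -39.27443404242223
collar [[ 0.55061306 -0.19896508  0.085     ]]
side proj of bar [[256.68466391 152.48790246]
 [256.74112701 158.67419691]]
```

Run:
```python
from workcell import env, sensors, get_image, nets
import cv2,pickle
from h import *
env.move_ptp([0.552,-0.2,0.25],[180,0,47])
env.dwell(0.3)
s=sensors.sense();print(s["time_s"],s["position"],s["orientation"],s["q"],s["wrist_force"],s["ft_torque"])
for n in ["wrist","top","side"]:
    p=get_image(n);pickle.dump(p,open(f"pics/{n}1.pkl","wb"));cv2.imwrite(f"pics/{n}1.png",p["image"][:,:,::-1])
    print(n,p["rvec"],p["tvec"])
    if n=="wrist":
        print(proj(p,[[.552,-.2,.144]],True))
        a=p["image"][:,:,::-1]
        cv2.imwrite("pics/wrist1b.png",cv2.resize(a,None,fx=1.5,fy=1.5,interpolation=cv2.INTER_CUBIC))
```

```text
2.4833 [ 0.55179382 -0.20062155  0.24995687] [-1.79998197e+02  2.98281049e-03  4.69416030e+01] [-2.67179582e+01  1.85506934e+01  8.67359255e+01 -2.44151235e-03
  7.47159502e+01  1.63410824e+01] [-0.25537252  0.05149341 -0.00202801] [ 0.0071553  -0.03265525 -0.0097641 ]
wrist [-2.66846326  1.05453227  0.15308155] [-0.5409839   0.18160051  0.47600009]
[[249.5917371 187.7178612]]
top [ 2.16069362 -2.19956003  0.19332557] [-0.05699157  0.53561628  0.72314617]
side [ 0.52996069 -2.49503969  1.4221574 ] [0.43228783 0.22636259 0.84700726]
```

View pics/wrist1b.png

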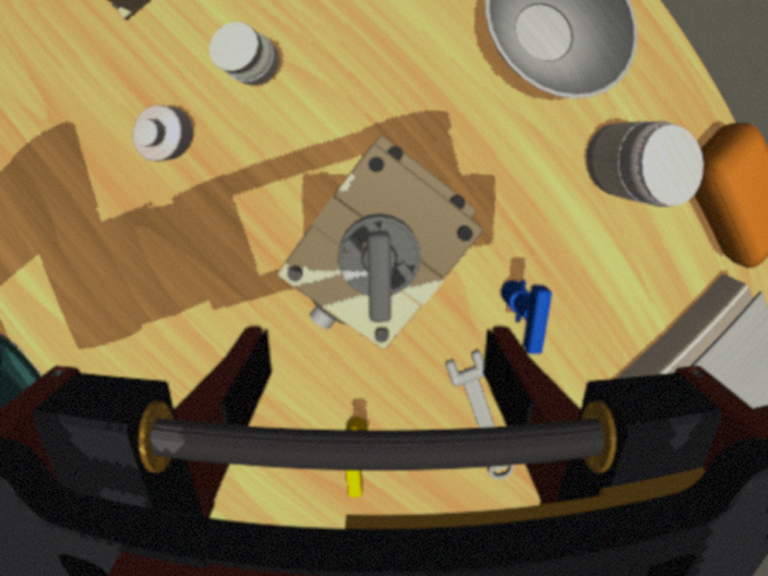

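Run:
```python
import cv2
a=cv2.imread("pics/wrist1.png")[85:240,175:330]
cv2.imwrite("pics/w1c.png",cv2.resize(a,None,fx=3.8,fy=3.8,interpolation=cv2.INTER_CUBIC))
```

```text
(no output)
```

View pics/w1c.png

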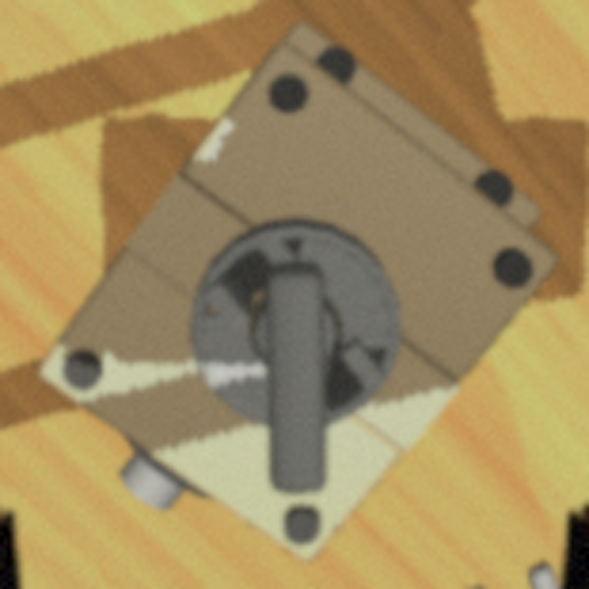

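Run:
```python
from h import *;import pickle
p=pickle.load(open("pics/wrist1.pkl","rb"))
R=cv2.Rodrigues(p["rvec"])[0];print("cam",-R.T@p["tvec"].ravel(), R[2])
f=lambda c:np.array(c)/3.8+[175,85]-.4
b=backproj(p,f([(270,490),(327,490),(321,264),(273,264)]),.144,True);print(b,b.mean(0))
for i in range(4):
    d=b[(i+1)%4]-b[i];print(np.linalg.norm(d),np.degrees(np.arctan2(d[1],d[0])))
print("collar",backproj(p,f([(296,321)]),.085,True), np.diff(backproj(p,f([(190,321),(402,321)]),.085,True),axis=0))
n=backproj(p,f([(247,272),(345,380)]),.085,True);d=n[0]-n[1];print("notch",n.mean(0),np.linalg.norm(d),np.degrees(np.arctan2(d[1],d[0])))
g=backproj(p,f([(303,22),(555,258),(305,558),(42,372)]),.066,True)
for i in range(4):
    d=g[(i+1)%4]-g[i];print(np.linalg.norm(d),np.degrees(np.arctan2(d[1],d[0])))
g=backproj(p,f([(288,92),(512,267),(302,523),(81,369)]),.068,True);print(g.mean(0))
for i in range(4):
    d=g[(i+1)%4]-g[i];print(np.linalg.norm(d),np.degrees(np.arctan2(d[1],d[0])))
```

```text
cam [ 0.60641459 -0.14387669  0.4046965 ] [-0.19445314 -0.20772785 -0.95866423]
[[ 0.5318895  -0.21598236  0.144     ]
 [ 0.54220299 -0.22565146  0.144     ]
 [ 0.5795337  -0.18299567  0.144     ]
 [ 0.57133217 -0.17532019  0.144     ]] [ 0.55623959 -0.19998742  0.144     ]
0.014137167342025674 -43.1529794648618
0.05668419323144148 48.8088270912873
0.011232903737523095 136.89766615399614
0.05664923880554215 -134.12780753862515
collar [[ 0.55672337 -0.19923793  0.085     ]] [[ 0.04506399 -0.04219296  0.        ]]
notch [ 0.55571572 -0.20057816  0.085     ] 0.04314023609503944 88.34364187471769
0.10526670255607211 -85.24336771617253
0.12652114817419471 -170.60785308044487
0.10500259336754163 99.47956245968587
0.13518868693681352 9.358199495199136
[ 0.55462776 -0.20106193  0.068     ]
0.0862509360892376 -80.48418747620993
0.10584906695731462 -170.3965551674702
0.08649100742762059 100.08720249778786
0.10671149779302298 9.47614615114183
```

Run:
```python
from workcell import env, sensors, get_image
import cv2,pickle
def st(t):
    s=sensors.sense();print(t,round(s["time_s"],2),s["position"].round(4),s["orientation"].round(2),"q6",s["q"][5].round(2),"F",s["wrist_force"].round(2),"T",s["ft_torque"].round(3),"w",round(s["width"],4));return s
env.move_ptp([0.5545,-0.2,0.19],[180,0,47.3])
print(env.servo_line([0.5545,-0.2,0.135],max_speed=0.06,f_stop=8)); env.dwell(0.2);st("down")
env.clamp(8); env.dwell(0.2); st("clamp")
p=get_image("wrist");pickle.dump(p,open("pics/wrist2.pkl","wb"));cv2.imwrite("pics/wrist2.png",p["image"][:,:,::-1])
p=get_image("side");cv2.imwrite("pics/side2.png",cv2.resize(p["image"][110:230,200:360,::-1],None,fx=4,fy=4))
```

```text
False
down 4.25 [ 0.5547 -0.2001  0.1354] [ 1.7996e+02 -1.0000e-02  4.7300e+01] q6 16.15 F [-0.24 -0.33 -0.23] T [-0.035 -0.043  0.009] w 0.088
clamp 5.57 [ 0.5546 -0.2     0.135 ] [179.99  -0.    47.3 ] q6 16.15 F [ 0.19  0.22 -1.07] T [-0.089 -0.108 -0.026] w 0.0139
```

View pics/wrist2.png

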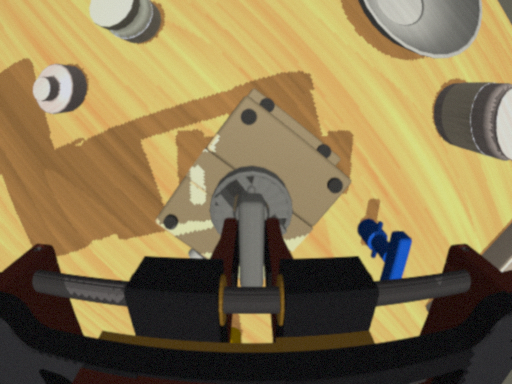

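View pics/side2.png

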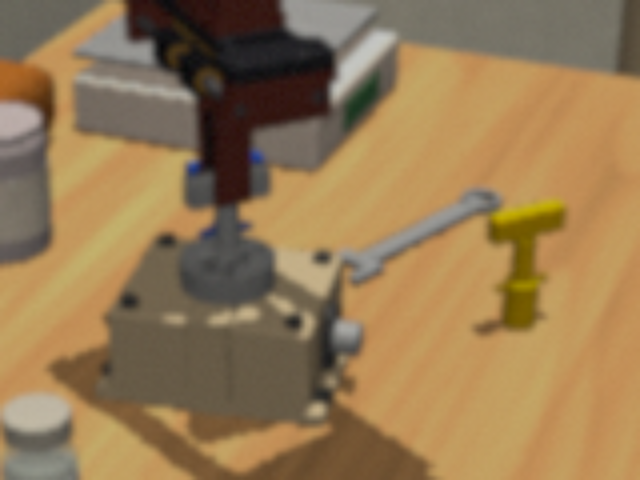

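Run:
```python
from workcell import env, sensors, get_image
import cv2,pickle
def st(t):
    s=sensors.sense();print(t,round(s["time_s"],2),s["position"].round(4),s["orientation"].round(2),"F",s["wrist_force"].round(2),"T",s["ft_torque"].round(3),"w",round(s["width"],4));return s
s=st("0");q=s["q"].copy();T0=s["ft_torque"][2]
for y in [57,67,74,80,85]:
    q2=q.copy();q2[5]=q[5]-(y-47.3);env.move_j(q2.tolist());s=st(y)
    if abs(s["ft_torque"][2]-T0)>0.35: print("stop");break
p=get_image("wrist");pickle.dump(p,open("pics/wrist3.pkl","wb"));cv2.imwrite("pics/wrist3.png",p["image"][:,:,::-1])
p=get_image("side");cv2.imwrite("pics/side3.png",cv2.resize(p["image"][110:230,200:360,::-1],None,fx=4,fy=4))
```

```text
0 5.67 [ 0.5546 -0.2001  0.135 ] [179.99  -0.    47.3 ] F [ 0.95 -0.32  0.05] T [-0.081 -0.037  0.042] w 0.014
57 5.95 [ 0.5544 -0.2     0.135 ] [-179.99    0.     56.78] F [-0.68  0.64 -0.49] T [ 0.036 -0.029 -0.019] w 0.0137
67 6.24 [ 0.5542 -0.1999  0.1347] [-179.96   -0.     66.64] F [-1.29 -0.2  -2.88] T [-0.031 -0.012  0.01 ] w 0.0141
74 6.49 [ 0.5544 -0.2     0.1348] [-179.99   -0.     73.61] F [-0.15  0.06 -2.58] T [-0.097 -0.04  -0.035] w 0.0139
80 6.74 [ 0.5545 -0.2001  0.135 ] [180.     0.    79.63] F [ 0.8  -0.37 -2.23] T [ 0.016 -0.069  0.013] w 0.014
85 6.99 [ 0.5546 -0.2001  0.135 ] [179.99   0.    84.66] F [ 0.17  0.28 -2.75] T [-0.032 -0.08   0.021] w 0.0137
```

View pics/wrist3.png

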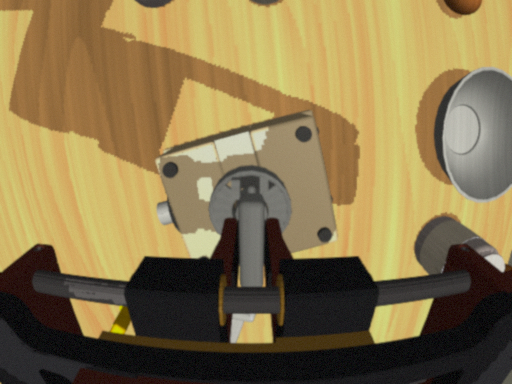

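View pics/side3.png

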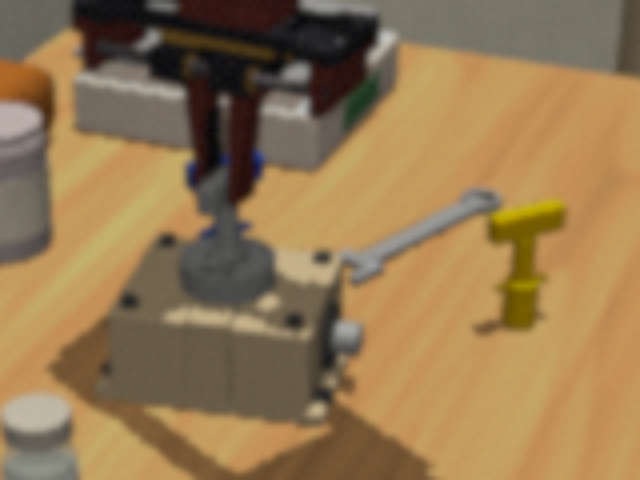

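Run:
```python
from workcell import env, sensors, get_image
import cv2,pickle
def st(t):
    s=sensors.sense();print(t,round(s["time_s"],2),s["position"].round(4),s["orientation"].round(2),"F",s["wrist_force"].round(2),"T",s["ft_torque"].round(3),"w",round(s["width"],4));return s
s=sensors.sense();x=s["position"]
print(env.servo_line([0.5545,-0.2,0.1215],max_speed=0.02,f_stop=4));st("low")
p=get_image("wrist");cv2.imwrite("pics/wrist4.png",p["image"][:,:,::-1])
p=get_image("side");cv2.imwrite("pics/side4.png",cv2.resize(p["image"][110:230,200:360,::-1],None,fx=4,fy=4))
```

```text
False
low 7.92 [ 0.5546 -0.2     0.1215] [1.7998e+02 1.0000e-02 8.4990e+01] F [ 0.28 -0.62 -2.39] T [-0.083 -0.038 -0.051] w 0.0136
```

View pics/side4.png

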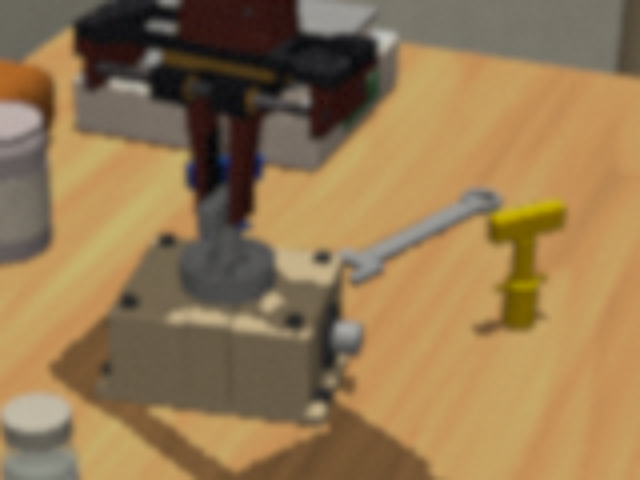

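Run:
```python
from workcell import env, sensors, get_image
import cv2,pickle
def st(t):
    s=sensors.sense();print(t,round(s["time_s"],2),s["position"].round(4),s["orientation"].round(2),"F",s["wrist_force"].round(2),"T",s["ft_torque"].round(3),"w",round(s["width"],4));return s
env.let_go();env.dwell(0.2);st("open")
p=get_image("side");cv2.imwrite("pics/side5.png",cv2.resize(p["image"][110:230,200:360,::-1],None,fx=4,fy=4))
env.clamp(10);env.dwell(0.1);s=st("clamp");T0=s["ft_torque"][2]
for y in [78,71,64]:
    env.move_ptp([0.5545,-0.2,0.118+0.0035*(y-10)/75],[180,0,y]);s=st(y)
    if abs(s["ft_torque"][2]-T0)>0.3 or abs(s["wrist_force"]).max()>15: print("stop");break
p=get_image("side");cv2.imwrite("pics/side6.png",cv2.resize(p["image"][110:230,200:360,::-1],None,fx=4,fy=4))
```

```text
open 9.42 [ 0.5545 -0.2     0.1215] [1.7999e+02 1.0000e-02 8.5000e+01] F [-0.05 -0.02  0.57] T [-0.046 -0.103  0.026] w 0.088
clamp 10.69 [ 0.5545 -0.2     0.1215] [1.7999e+02 1.0000e-02 8.5000e+01] F [-0.23 -0.02  0.28] T [-0.054 -0.089 -0.004] w 0.0139
78 10.94 [ 0.5547 -0.2001  0.1214] [1.7997e+02 1.0000e-02 7.8170e+01] F [0.6  0.42 2.15] T [-0.059 -0.067 -0.025] w 0.0138
71 11.19 [ 0.5551 -0.2003  0.1214] [1.7992e+02 1.0000e-02 7.1310e+01] F [ 0.82 -0.22  5.4 ] T [-0.12  -0.116 -0.025] w 0.0139
64 11.44 [ 0.5553 -0.2004  0.1212] [179.89  -0.    64.31] F [0.85 0.72 6.51] T [-0.096 -0.23  -0.015] w 0.0138
```

View pics/side5.png

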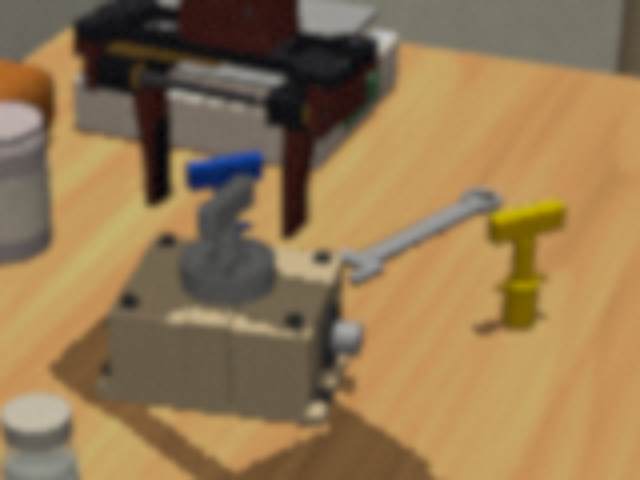

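View pics/side6.png

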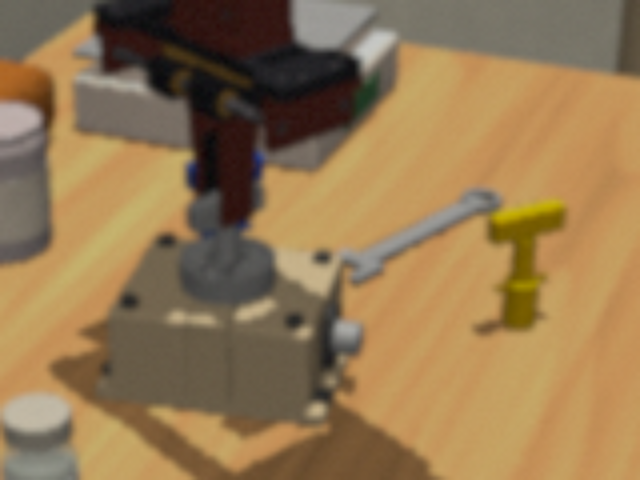

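Run:
```python
from workcell import env, sensors, get_image
import cv2,pickle
def st(t):
    s=sensors.sense();print(t,round(s["time_s"],2),s["position"].round(4),s["orientation"].round(2),"F",s["wrist_force"].round(2),"T",s["ft_torque"].round(3),"w",round(s["width"],4));return s
z=0.1205
for y in [57,50,43,36,29,22,16]:
    env.move_ptp([0.5547,-0.2,z],[180,0,y]);s=st(y)
    if s["wrist_force"][2]<3: z-=0.0005
    if abs(s["ft_torque"][2])>0.3 or abs(s["wrist_force"]).max()>15: print("stop");break
```

```text
57 11.74 [ 0.555  -0.2001  0.1208] [179.97  -0.    57.41] F [0.46 0.84 5.9 ] T [-0.139 -0.079 -0.015] w 0.014
50 11.99 [ 0.5544 -0.1998  0.1203] [-1.7996e+02  1.0000e-02  5.0440e+01] F [0.32 0.02 1.54] T [ 0.043 -0.062 -0.083] w 0.0136
43 12.24 [ 0.5544 -0.1999  0.1199] [-1.7997e+02  1.0000e-02  4.3420e+01] F [0.35 0.34 3.33] T [ 0.049  0.076 -0.072] w 0.014
36 12.49 [ 0.5543 -0.1998  0.1197] [-1.7995e+02  3.0000e-02  3.6410e+01] F [-0.72  0.49  0.99] T [ 0.063  0.051 -0.022] w 0.0137
29 12.74 [ 0.5542 -0.1997  0.1193] [-1.7994e+02  3.0000e-02  2.9410e+01] F [-1.75  1.27  2.46] T [ 0.308  0.223 -0.017] w 0.0141
22 12.99 [ 0.5546 -0.1999  0.1189] [-1.7999e+02  1.0000e-02  2.2410e+01] F [-1.07  1.5   0.52] T [ 0.177  0.195 -0.05 ] w 0.0137
16 13.24 [ 0.5549 -0.2003  0.1186] [ 1.7996e+02 -1.0000e-02  1.6380e+01] F [-0.57 -0.46  2.16] T [-0.027  0.093 -0.058] w 0.014
```

Run:
```python
from workcell import env, sensors, get_image
import cv2,pickle
def st(t):
    s=sensors.sense();print(t,round(s["time_s"],2),s["position"].round(4),s["orientation"].round(2),"F",s["wrist_force"].round(2),"T",s["ft_torque"].round(3),"w",round(s["width"],4));return s
env.clamp(25);s=st("c");T0=s["ft_torque"][2]
for y in [13,11,9.5,8,6.5,5]:
    env.move_ptp([0.5547,-0.2,0.1185 if y>11 else .1181],[180,0,y]);env.dwell(0.1);s=st(y)
    if abs(s["ft_torque"][2]-T0)>0.5 or abs(s["wrist_force"]).max()>25: print("stop");break
p=get_image("wrist");cv2.imwrite("pics/wrist7.png",p["image"][:,:,::-1])
```

```text
c 13.46 [ 0.5549 -0.2003  0.1186] [ 1.7997e+02 -2.0000e-02  1.6160e+01] F [-0.15 -0.33  1.83] T [-0.087  0.021 -0.032] w 0.0137
13 13.81 [ 0.5548 -0.2001  0.1185] [ 1.7999e+02 -1.0000e-02  1.3110e+01] F [0.79 0.21 1.65] T [-0.036 -0.039 -0.056] w 0.0138
11 14.16 [ 0.5549 -0.2002  0.1184] [ 1.7998e+02 -2.0000e-02  1.1060e+01] F [ 0.69 -0.21  4.97] T [-0.053  0.087 -0.006] w 0.0139
9.5 14.51 [ 0.555  -0.2004  0.1183] [ 1.7995e+02 -2.0000e-02  9.5500e+00] F [-0.71 -2.39  4.59] T [-0.442  0.084  0.041] w 0.014
8 14.86 [ 0.555  -0.2005  0.1183] [ 1.7994e+02 -2.0000e-02  8.0800e+00] F [-0.93 -2.52  5.34] T [-0.552  0.105  0.255] w 0.0135
6.5 15.21 [ 0.5549 -0.2005  0.1183] [ 1.7994e+02 -2.0000e-02  6.6100e+00] F [-1.04 -2.33  5.87] T [-0.549  0.167  0.504] w 0.014
stop
```

View pics/wrist7.png

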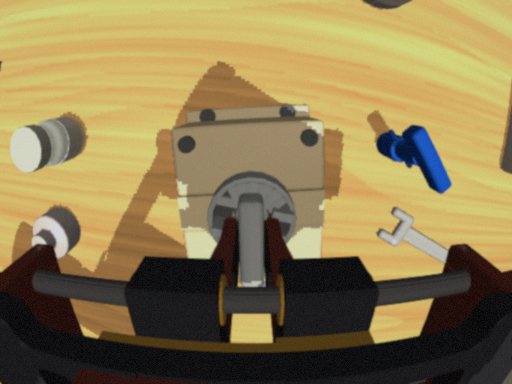

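Run:
```python
from workcell import env, sensors, get_image
import cv2,pickle
from h import *
def st(t):
    s=sensors.sense();print(t,round(s["time_s"],2),s["position"].round(4),s["orientation"].round(2),"F",s["wrist_force"].round(2),"T",s["ft_torque"].round(3),"w",round(s["width"],4));return s
env.move_ptp([0.5547,-0.2,0.1183],[180,0,8.2]);st("unload")
env.let_go();env.dwell(0.1);st("open")
env.servo_line([0.5547,-0.2,0.25],max_speed=0.12);env.dwell(0.2);st("up")
p=get_image("wrist");pickle.dump(p,open("pics/wrist8.pkl","wb"));cv2.imwrite("pics/w8c.png",cv2.resize(p["image"][85:240,175:330,::-1],None,fx=3.8,fy=3.8,interpolation=cv2.INTER_CUBIC))
p=get_image("side");cv2.imwrite("pics/side8.png",cv2.resize(p["image"][110:230,200:360,::-1],None,fx=4,fy=4))
```

```text
unload 15.51 [ 0.555  -0.2005  0.1184] [ 1.7995e+02 -2.0000e-02  8.2000e+00] F [-0.59 -2.53  3.51] T [-0.737  0.072  0.133] w 0.0137
open 16.82 [ 0.5547 -0.2     0.1183] [180.   -0.    8.2] F [-0.92  0.42  0.6 ] T [ 0.02  -0.048 -0.008] w 0.0873
up 18.27 [ 0.5544 -0.1998  0.2493] [-1.7996e+02  6.0000e-02  8.2000e+00] F [-0.37  0.39 -0.9 ] T [-0.007  0.03  -0.053] w 0.0876
```

View pics/w8c.png

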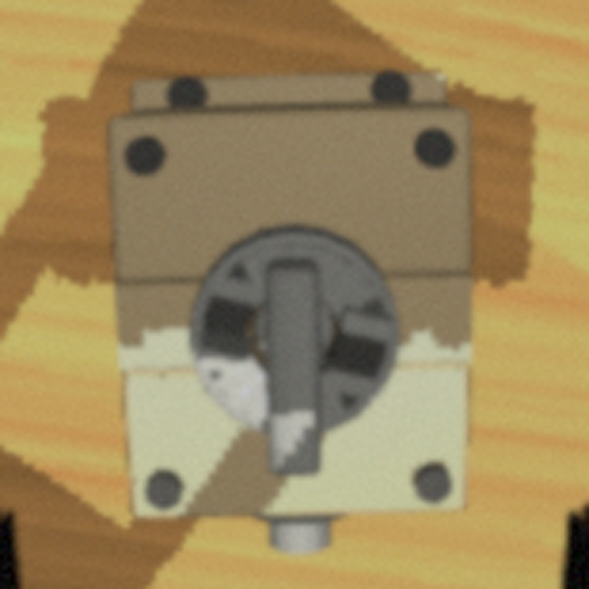

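View pics/side8.png

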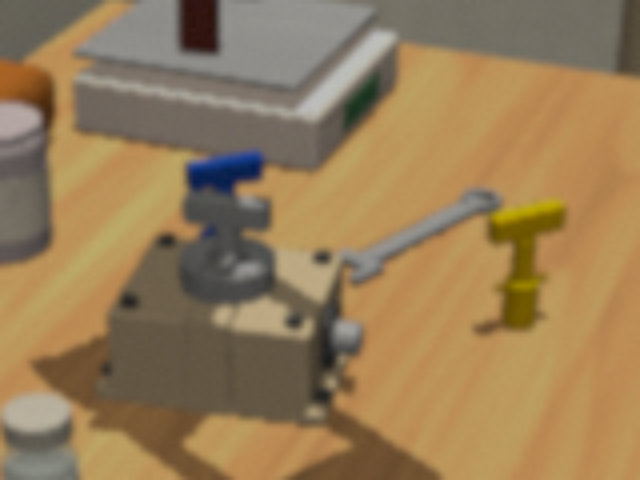

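Run:
```python
from h import *;import pickle
p=pickle.load(open("pics/wrist8.pkl","rb"))
f=lambda c:np.array(c)/3.8+[175,85]-.4
a=lambda A,B,z:(lambda d:(np.degrees(np.arctan2(d[1],d[0])),np.linalg.norm(d)))(np.diff(backproj(p,f([A,B]),z,True),axis=0)[0])
for z in(.127,.13,.144):print(z,a((271,472),(269,264),z),a((320,470),(318,264),z),a((271,472),(320,470),z))
print(a((164,490),(145,155),.068),a((432,483),(435,148),.068))
```

```text
0.127 (np.float64(8.375561324641106), np.float64(0.05512166750953477)) (np.float64(9.06222975888321), np.float64(0.05457080027378859)) (np.float64(-79.36270537208233), np.float64(0.012846419669013702))
0.13 (np.float64(8.375561324641135), np.float64(0.05452451346829241)) (np.float64(9.0622297588832), np.float64(0.05397961398734901)) (np.float64(-79.36270537208249), np.float64(0.012707249506581293))
0.144 (np.float64(8.375561324641128), np.float64(0.05173779460916186)) (np.float64(9.062229758883177), np.float64(0.05122074465063115)) (np.float64(-79.36270537208239), np.float64(0.012057788748563525))
(np.float64(9.59402237754358), np.float64(0.10659406688762123)) (np.float64(9.413135852360558), np.float64(0.10628118110638375))
```

Within about a degree, the bar lies along the casting's x axis. Its apparent length of 55 mm fits a top face at 127 mm. The gripper is clear, so I'm handing in.

Run:
```python
from workcell import env, sensors
env.hand_in();print(sensors.sense()["time_s"])
```

```text
the job is handed in; nothing more can be done
the job is handed in; nothing more can be done
```

The raised plug, on the right-hand gearbox, is now threaded in and home against its stop. I let go of it and handed the job in at about 18 s, well under the 40 s limit.

- **Turning back:** I gripped the bar lightly (8 N) and turned it about 38° counterclockwise, to 75° from home. I then lowered it 13.5 mm without meeting any contact force, and opened the gripper so it settled in the thread start.
- **Turning forward:** I gripped it again and turned it about 75° clockwise. It sank about 3 mm on the way, and the turning resistance rose to about 0.5 N m at the stop.
- **Last checks:** With the gripper open and raised clear, the wrist picture put the bar at 8.4–9.1° and the casting at 9.4–9.6°, so they agree to about 1°. The bar's apparent length fits the home height of 117 mm.
- **Small disagreements:** The top and wrist cameras differed by about 4 mm on the plug's position, so I used a point between them. During the forward turn the arm pressed down with up to 6.5 N, because my planned descent ran slightly ahead of the thread.

I kept the arm away from the other gearbox, its plug, and the blue and yellow look-alikes.

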